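# Assemble the test sieve stack on the shaker

## Robot

A 6-joint arm with a two-finger parallel gripper is mounted at the origin on the work surface. World frame = base frame: x ahead of the robot, y to its left, z up, the work surface at z = 0. Lengths are in m, angles in degrees, forces in N, time in s.
With the tool pointing down it reaches from about 0.425 to 0.925 m from the base axis. Payload 12.5 kg.
Tool frame: the origin (TCP) lies on the centre line of the jaws, within the pads' length; the fingertips stand 22 mm ahead of it and the grasp point (between the pads) lies 3 mm ahead of it; z points along the fingers, y is the line along which they close (so a half turn about z gives the same grasp; the last joint's range is limited). The gripper opens to 85 mm and grips with 20 to 120 N. Pads are 22 mm wide; open, the fingers measure 114 mm over their backs; the gripper's body (76 mm by 85 mm) begins 54 mm behind the grasp point. The pads swing forward as they close: fully open they stand 13 mm farther back than shut.
Start: joints at [57.261, 28.126, 89.318, -0, 62.55, -6.05], TCP at [0.281, 0.558, 0.253] pointing down, gripper open.
Joint ranges: [-177.58, 177.58], [-47.91, 125.51], [2.72, 160], [-65.01, 245.01], [3.68, 167.84], [-153.87, 153.87]. Speed limits (degrees/s): [127.2, 127.2, 159.86, 180, 180, 180].

## Interface

Orientations are given as [roll, pitch, yaw] about the fixed x, y, z axes, in that order (R = Rz(yaw) Ry(pitch) Rx(roll)).
In Python, from rig import get_state, get_image, sign_off gives the robot as it stands.
- The arm moves only by the tool play_rows, never from a script. Its argument "series" is text: rows parted by semicolons, each of 7 numbers parted by spaces: the turn, a rotation vector about the tool's x, y, z in rad, then the shift along the tool's x, y, z in mm, then the finger opening in mm, from 0 to 85.4. A call has 1 to 5 rows; each row shifts and turns the commanded pose from where the row before left it, along the tool's axes as they then stand; what a row does not reach is not made up. A row lasts 1/8 s, in which the tool goes at most 62.5 mm and 10.7 degrees, less where a joint would pass 70% of its speed; a pose out of reach is approached as far as the arm can. A call with a gripper value outside its range is refused whole. The fingers move at their own pace and stop on an object; "squeeze" is the grip in N (left out, the last holds). Time passes only in rows, so rows that do not move let the fingers close. It gives the time, the measured TCP pose, the force, the opening and the grip force at its end, in the units of the state.
- get_state(): the state, without advancing time (a new reading comes with each control period).
- get_image(name): name is "scene" or "side" or "wrist"; returns a dict with "color" (420x560x3 uint8, red, green, blue), "fovy" (degrees; the focal length in pixels is half the picture's height over the tangent of half this angle, whatever the lens; pixels are square), "cx", "cy" (the principal point, pixels), "k1" (the pictures are not rectified: a ray, as slopes to the right and down, at radius r is drawn at 1 + k1 r^2 times it, then the intrinsics apply), "camera_from_world" (4x4, takes a point from world to camera coordinates). Camera axes: x right, y down, z forward; pixel columns grow to the right and rows downward; lengths in m; the calibration is good to about 2 mm. A picture is of the moment at which its call begins. There is no depth.
- sign_off(): hands the job in; it is judged then, once.
The state is a dict: "clock": time; "q": joint angles; "joint_velocities": joint speeds; "effort": joint torques, N m; "eef_pos": TCP position; "tcp_rot": TCP orientation; "force": force on the tool from outside, world axes, zero at the start; "ft_torque": the same for the moment, N m; "width": finger opening in m; "finger_force": force on a finger pad.
Only numpy, scipy, OpenCV 4.12 (cv2) and the standard library are available. Lean on these libraries where they do the work, as an engineer would, in place of code of your own. Each camera call takes 0.05 s, during which the arm holds its last target. There are 200 camera calls.

## Task

Build the sieve stack on the blue shaker, one piece after the other from the bottom up: the receiver pan into the shaker's seat, then the fine sieve, the medium sieve, the coarse sieve and last the cover, each pushed fully home in the one below, level, and let go. Leave the glass vials and the small beaker on the bench where they stand.

Things in the scene. Friction and masses are not known exactly. Their poses are not given: they have to be found in the camera images.
- seat (a point): Centre of the seat floor, z up, 50 mm above the bench, on top of the fixed, low, round blue shaker (132 mm across at the bench, 104 mm on top). An aluminium ring round it (inside 57, outside 68 mm across, rising 8 mm above the seat floor) takes the receiver's foot, whose underside rests on the seat floor. Small grey control block at its foot, under 30 mm high.
- receiver: Receiver pan: plain solid floor; tallest open piece, 48 mm high, about 110 g. Upright round steel piece, 64 mm across, 3 mm wall. Foot plug 9 mm high, 54 mm across, tapering to 49 in the lowest 6 mm; open 58 mm mouth takes the next piece's foot 9 mm deep, its shoulder on this rim. Inner floor 14 mm up. Origin: centre of the foot's underside, z up; yaw is free.
- fine_sieve: Fine sieve: close mesh floor (3 mm apart, even dark grey); lowest open piece, 30 mm high, about 80 g. Upright round steel piece, 64 mm across, 3 mm wall. Foot plug 9 mm high, 54 mm across, tapering to 49 in the lowest 6 mm; open 58 mm mouth takes the next piece's foot 9 mm deep, its shoulder on this rim. Inner floor 14 mm up. Origin: centre of the foot's underside, z up; yaw is free.
- medium_sieve: Medium sieve: floor an open wire grid, 8.5 mm apart, dark between; 36 mm high, about 90 g. Upright round steel piece, 64 mm across, 3 mm wall. Foot plug 9 mm high, 54 mm across, tapering to 49 in the lowest 6 mm; open 58 mm mouth takes the next piece's foot 9 mm deep, its shoulder on this rim. Inner floor 14 mm up. Origin: centre of the foot's underside, z up; yaw is free.
- coarse_sieve: Coarse sieve: floor a plate with seven 13 mm round dark holes; 42 mm high, about 100 g. Upright round steel piece, 64 mm across, 3 mm wall. Foot plug 9 mm high, 54 mm across, tapering to 49 in the lowest 6 mm; open 58 mm mouth takes the next piece's foot 9 mm deep, its shoulder on this rim. Inner floor 14 mm up. Origin: centre of the foot's underside, z up; yaw is free.
- cover: Cover: steel disc 64 mm across, 5 mm thick, on a foot plug like the sieves' (54 mm across, 9 mm high, tapering to 49), about 90 g. Round black knob in the middle, 18 mm across, from 14 to 38 mm above the underside. Lies right way up. Origin: centre of the foot's underside, z up.
- vial_a: Bystander: small glass sample vial with a white cap, 25 mm across, 50 mm high, standing on the bench, loose; to be left alone. Origin: centre of its underside, z up.
- vial_b: Bystander: small glass sample vial with a white cap, 25 mm across, 50 mm high, standing on the bench, loose; to be left alone. Origin: centre of its underside, z up.
- vial_c: Bystander: small glass sample vial with a white cap, 25 mm across, 50 mm high, standing on the bench, loose; to be left alone. Origin: centre of its underside, z up.
- beaker: Bystander: small empty glass beaker, 48 mm across, 60 mm high, standing on the bench, loose; to be left alone. Origin: centre of its underside, z up.
Mind the look-alikes: they are no part of the job. What is shaped like the medium_sieve but pink or yellow is not meant.

How it is judged (in metres and radians):
On the way, in this order (a step that is already met when the one before it is completed fails the run):
1. the receiver pan sits home in the shaker's seat (z of receiver in the frame of seat between -0.003 and 0.003 m and horizontal distance between receiver and seat below 0.005 m and angle between receiver's own z axis and vertical below 0.08 rad), for 0.2 s.
2. the fine sieve sits home in the receiver (z of fine_sieve in the frame of receiver between 0.036 and 0.042 m and horizontal distance between fine_sieve and receiver below 0.005 m and angle between fine_sieve's own z axis and vertical below 0.08 rad), for 0.2 s.
3. the medium sieve sits home in the fine sieve (z of medium_sieve in the frame of fine_sieve between 0.018 and 0.024 m and horizontal distance between medium_sieve and fine_sieve below 0.005 m and angle between medium_sieve's own z axis and vertical below 0.08 rad), for 0.2 s.
4. the coarse sieve sits home in the medium sieve (z of coarse_sieve in the frame of medium_sieve between 0.024 and 0.03 m and horizontal distance between coarse_sieve and medium_sieve below 0.005 m and angle between coarse_sieve's own z axis and vertical below 0.08 rad), for 0.2 s.
5. the cover sits home on the coarse sieve (z of cover in the frame of coarse_sieve between 0.03 and 0.036 m and horizontal distance between cover and coarse_sieve below 0.005 m and angle between cover's own z axis and vertical below 0.08 rad), for 0.2 s.
At the end, for the whole second after the job is handed in: From the bottom up on the shaker: receiver, fine sieve, medium sieve, coarse sieve, cover. Each is within 3 mm of its fully seated height and within 5 mm of the axis of the one below (receiver: of the seat), tilted less than 0.08 rad, released and at rest (all of step 1 and all of step 2 and all of step 3 and all of step 4 and all of step 5 and linear speed of each of receiver, fine_sieve, medium_sieve, coarse_sieve, cover below 0.02 m/s); the robot touches nothing.
It fails at once if vial a shifted by more than 25 mm or tipped by more than 0.5 rad (distance of vial_a from where it was at the start of the episode above 0.025 m or angle between vial_a's own z axis and vertical above 0.5 rad).
It fails at once if vial b shifted by more than 25 mm or tipped by more than 0.5 rad (distance of vial_b from where it was at the start of the episode above 0.025 m or angle between vial_b's own z axis and vertical above 0.5 rad).
It fails at once if vial c shifted by more than 25 mm or tipped by more than 0.5 rad (distance of vial_c from where it was at the start of the episode above 0.025 m or angle between vial_c's own z axis and vertical above 0.5 rad).
It fails at once if beaker shifted by more than 25 mm or tipped by more than 0.5 rad (distance of beaker from where it was at the start of the episode above 0.025 m or angle between beaker's own z axis and vertical above 0.5 rad).
It also fails if it takes over 136 s, if anything falls off the work surface, if the arm or the gripper's body presses on something with over 40 N, if the wrist force passes 120 N, or if a joint passes its speed limit or range.

## Working session

There is one attempt and no reset: what is moved stays moved. The work goes in short steps, Python scripts to look and compute and a tool call to move; the robot and the scene stay as the last step left them, time stands still between calls to the robot, and variables do not carry over. Pictures are saved under pics/ and viewed, at most 14 in all, crops included, and the job is handed in when it is done.

Besides the shell and the picture viewer there is one more tool, called after "Call:" by a JSON object that holds its "op" and its "data". play_rows: Moves the arm, as the interface text tells. Its arguments: {"type":"object","properties":{"series":{"type":"string"},"squeeze":{"type":"number"}},"required":["series"]}

```bash
mkdir -p pics; ls; python3 - <<'E'
from rig import get_state,get_image
import cv2,json
print(get_state())
for n in("scene","side","wrist"):
    d=get_image(n);cv2.imwrite(f"pics/{n}0.png",d["color"][:,:,::-1])
    print(n,{k:v for k,v in d.items() if k!="color"})
E
```

```text
pics
{'clock': 0.0, 'q': array([ 5.72620002e+01,  2.81644423e+01,  8.93507422e+01,  2.08900362e-03,
        6.25500089e+01, -6.05070059e+00]), 'joint_velocities': array([-0.04896724, -0.04782592,  0.07424551,  0.10080675, -0.07101252,
       -0.02435808]), 'effort': array([ 5.80054111e-04, -6.18452811e+01, -2.61595398e+01, -5.61615718e-05,
        3.88219021e-03, -6.50616286e-06]), 'eef_pos': array([0.280563  , 0.55825574, 0.25272082]), 'tcp_rot': array([-1.79935365e+02, -8.71432955e-03,  1.53311732e+02]), 'force': array([ 0.48185761,  0.31931946, -0.07576068]), 'ft_torque': array([ 0.00055807,  0.01418793, -0.02660541]), 'finger_force': 0.0, 'width': 0.08535463093270206}
scene {'fovy': 52.21818647849287, 'cx': 283.8653889686805, 'cy': 213.55838191368548, 'k1': -0.0971048903840651, 'camera_from_world': array([[-0.7851619 ,  0.61911943,  0.01455726,  0.44973697],
       [ 0.52926269,  0.68304096, -0.503325  , -0.2236851 ],
       [-0.32156149, -0.387487  , -0.86397456,  1.22593607],
       [ 0.        ,  0.        ,  0.        ,  1.        ]])}
side {'fovy': 56.375421112423766, 'cx': 280.5882189394491, 'cy': 206.81841263837939, 'k1': -0.044467892356705306, 'camera_from_world': array([[ 0.85759164, -0.51429612, -0.00600719, -0.49075158],
       [-0.37137002, -0.6110966 , -0.69903166,  0.24054131],
       [ 0.35583829,  0.60171459, -0.71506549,  0.74293046],
       [ 0.        ,  0.        ,  0.        ,  1.        ]])}
wrist {'fovy': 69.09672398183419, 'cx': 281.7915944936412, 'cy': 209.67073197956756, 'k1': -0.062707093800791, 'camera_from_world': array([[ 0.44960728,  0.89322548, -0.00123663, -0.62375077],
       [ 0.85576377, -0.43035327,  0.2871662 , -0.03663816],
       [ 0.25597198, -0.13017028, -0.95787997,  0.37943855],
       [ 0.        ,  0.        ,  0.        ,  1.        ]])}
```

View pics/scene0.png

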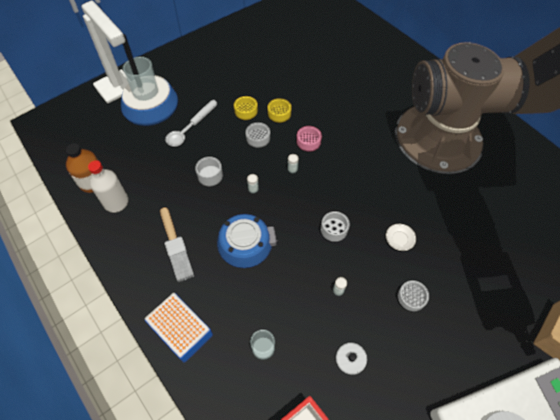

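View pics/side0.png

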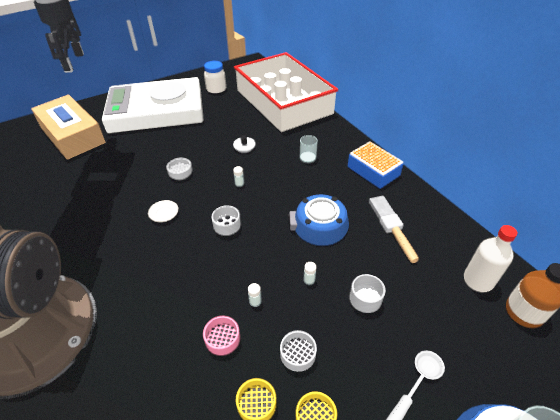

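Scene picture, candidates: receiver (209,171), with a plain floor. Grey medium sieve (258,134); its look-alikes are yellow at (245,107) and (279,110) and pink at (309,138). Coarse (335,226), with round holes. Fine (413,295). Cover (351,358), with a knob; the white dish at (400,237) could be taken for it. Seat (244,235), vials (253,183), (293,163), (340,286), beaker (262,344). Side picture: receiver (367,293), medium (298,350), coarse (226,220), fine (179,169), cover (244,144), seat (322,210).

```bash
cat > h.py <<'E'
import numpy as np,cv2
from scipy.optimize import least_squares
def f(d): return d["color"].shape[0]/2/np.tan(np.radians(d["fovy"]/2))
def rays(d,px):
    K=np.array([[f(d),0,d["cx"]],[0,f(d),d["cy"]],[0,0,1]])
    n=cv2.undistortPoints(np.float64(px).reshape(-1,1,2),K,np.array([d["k1"],0,0,0.]))[:,0]
    T=d["camera_from_world"];R=T[:3,:3]
    return -R.T@T[:3,3],np.c_[n,np.ones(len(n))]@R
def on(d,px,z):
    o,r=rays(d,px); return (o+r*((z-o[2])/r[:,2])[:,None])[:,:2]
def proj(d,P):
    T=d["camera_from_world"];c=np.atleast_2d(P)@T[:3,:3].T+T[:3,3];n=c[:,:2]/c[:,2:]
    return n*(1+d["k1"]*(n**2).sum(1,keepdims=True))*f(d)+[d["cx"],d["cy"]]
def blob(d,seed,w=30,grey=True,thr=None):
    x,y=seed;x0,y0=max(x-w,0),max(y-w,0);c=d["color"][y0:y+w,x0:x+w];c=cv2.resize(c,None,fx=4,fy=4,interpolation=cv2.INTER_CUBIC)
    hsv=cv2.cvtColor(c,cv2.COLOR_RGB2HSV)
    if grey: g=c.max(2)
    else: g=np.where(hsv[...,1]<90,c.max(2),0).astype(np.uint8)
    t,m=cv2.threshold(g,thr or 0,255,cv2.THRESH_BINARY+(0 if thr else cv2.THRESH_OTSU))
    cs,_=cv2.findContours(m,cv2.RETR_EXTERNAL,cv2.CHAIN_APPROX_NONE)
    ctr=np.array([(x-x0)*4,(y-y0)*4])
    cs=[k for k in cs if len(k)>60];k=min(cs,key=lambda k:-cv2.pointPolygonTest(k,tuple(map(float,ctr)),True))
    h=cv2.convexHull(k)
    full=np.zeros(m.shape,np.uint8);cv2.drawContours(full,[h],-1,255,-1)
    k=cv2.findContours(full,cv2.RETR_EXTERNAL,cv2.CHAIN_APPROX_NONE)[0][0][:,0]
    return (k+.5)/4-.5+[x0,y0],t
def upper(k,fr=.4):
    y=k[:,1];return k[y<y.min()+fr*(y.max()-y.min())]
def fit(views,R,z0=.04,fixz=None):
    # views: list of (d, pts): rays cut the plane z, circle of radius R
    def res(p):
        z=p[2] if fixz is None else fixz
        return np.concatenate([np.hypot(*(on(d,k,z)-p[:2]).T)-R for d,k in views])*1e3
    d,k=views[0];p0=[*on(d,k,z0).mean(0),z0]
    s=least_squares(res,p0,loss="soft_l1");return s.x,np.sqrt(np.mean(s.fun**2))
E
cat > m1.py <<'E'
from h import *;from rig import get_image
S=get_image("scene");D=get_image("side")
import pickle;pickle.dump((S,D),open("sd.pkl","wb"))
P=dict(receiver=((209,171),(367,293),.048,.032,1),medium=((258,134),(298,350),.036,.032,1),coarse=((335,226),(226,220),.042,.032,1),fine=((413,295),(179,169),.03,.032,1),cover=((351,358),(244,144),.014,.032,1),seat=((244,235),(322,210),.058,.034,0))
for n,(a,b,z,R,g) in P.items():
    v=[]
    for d,s in((S,a),(D,b)):
        k,t=blob(d,s,24 if n!='seat' else 30,bool(g)); v.append((d,upper(k)));print(n,"thr",t,"bbox",k.min(0),k.max(0))
    p,e=fit(v,R,z);print("   fit",p.round(4),"rms mm",e.round(2),[fit([w],R,z,fixz=z)[0][:2].round(4) for w in v],"reach",np.hypot(*p[:2]).round(3))
for n,a,b,z in(("va",(253,183),(310,272),.05),("vb",(293,163),(254,294),.05),("vc",(340,286),(239,176),.05),("beaker",(262,344),(308,149),.03)):
    print(n,on(S,[a],z).round(3),on(D,[b],z).round(3))
E
python3 m1.py
```

```text
receiver thr 97.0 bbox [194.875 156.125] [221.625 185.625]
receiver thr 120.0 bbox [349.375 273.625] [385.125 312.125]
   fit [ 0.6005 -0.2813  0.0491] rms mm 0.75 [array([ 0.6005, -0.2823]), array([ 0.601 , -0.2807])] reach 0.663
medium thr 95.0 bbox [245.125 122.125] [269.875 146.625]
medium thr 125.0 bbox [279.625 329.875] [316.375 371.125]
   fit [ 0.4234 -0.3076  0.0377] rms mm 0.61 [array([ 0.4228, -0.3091]), array([ 0.4239, -0.3068])] reach 0.523
coarse thr 99.0 bbox [320.875 210.875] [349.125 240.625]
coarse thr 114.0 bbox [210.875 204.875] [239.625 234.875]
   fit [0.4494 0.0415 0.0433] rms mm 0.62 [array([0.4487, 0.0411]), array([0.4499, 0.0427])] reach 0.451
fine thr 98.0 bbox [398.125 279.875] [428.625 310.625]
fine thr 120.0 bbox [165.875 156.875] [191.125 179.125]
   fit [0.4247 0.2837 0.0319] rms mm 0.76 [array([0.4236, 0.2837]), array([0.4255, 0.2861])] reach 0.511
cover thr 128.0 bbox [335.875 342.375] [366.375 373.875]
cover thr 139.0 bbox [232.625 136.625] [254.875 151.625]
   fit [0.6365 0.3019 0.0485] rms mm 7.35 [array([0.6268, 0.2988]), array([0.6274, 0.2993])] reach 0.704
seat thr 109.0 bbox [225.125 218.375] [260.875 249.875]
seat thr 130.0 bbox [304.125 196.875] [339.375 223.125]
   fit [ 0.6413 -0.0668  0.0609] rms mm 2.6 [array([ 0.6405, -0.0682]), array([ 0.6432, -0.0645])] reach 0.645
va [[ 0.541 -0.167]] [[ 0.524 -0.194]]
vb [[ 0.422 -0.154]] [[ 0.405 -0.181]]
vc [[0.551 0.171]] [[0.534 0.138]]
beaker [[0.76  0.162]] [[0.758 0.162]]
```

View pics/wrist0.png

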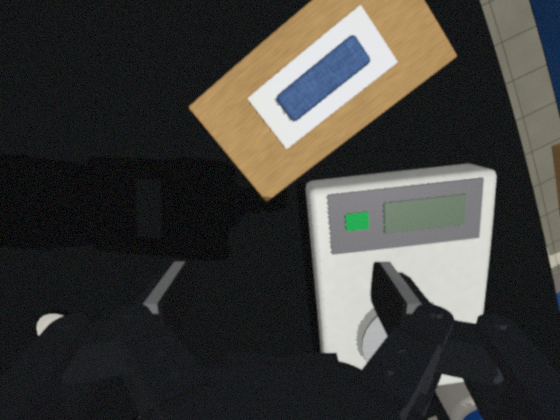

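The wrist view at the start shows only the fingers, with tips near (183,263) and (379,263), over an empty bench and the scale. The rim fits match the stated heights to within 1–2 mm. Next I'll work out the fingertip depth when open, the vial positions and the neighbours of the medium sieve.

```bash
cat > m2.py <<'E'
from h import *;from rig import get_image,get_state
import pickle;from scipy.spatial.transform import Rotation as Ro
S,D=pickle.load(open("sd.pkl","rb"))
s=get_state();W=get_image("wrist")
Rt=Ro.from_euler("xyz",s["tcp_rot"],degrees=True).as_matrix()
o,r=rays(W,[(184,262),(377,263)]);o=Rt.T@(o-s["eef_pos"]);r=r@Rt
print("cam in tool",o.round(4))
for ri in r:
  for y in(.0427,-.0427):
    t=(y-o[1])/ri[1]
    if t>0: print("tip in tool mm",((o+ri*t)*1e3).round(1))
def cap(d,s,w=9):
    x,y=s;c=d["color"][y-w:y+w,x-w:x+w].astype(int);m=(c.min(2)>170);return [np.argwhere(m)[:,1].mean()+x-w,np.argwhere(m)[:,0].mean()+y-w]
def tri(a,b):
    o1,r1=rays(S,[a]);o2,r2=rays(D,[b]);A=np.c_[r1[0],-r2[0]];t=np.linalg.lstsq(A,o2-o1,rcond=None)[0];p,q=o1+r1[0]*t[0],o2+r2[0]*t[1];return ((p+q)/2).round(4),np.linalg.norm(p-q).round(4)
for n,a,b in(("va",(253,178),(310,267)),("vb",(293,158),(254,289)),("vc",(341,281),(239,171))): print(n,tri(cap(S,a),cap(D,b)))
for n,a,b in(("y1",(245,107),(256,401)),("y2",(279,110),(316,410)),("pink",(309,138),(221,335))):
    for d,q in((S,a),(D,b)): print(n,on(d,[q],.02).round(3))
k=blob(S,(351,358),24)[0]; kd=blob(D,(244,146),20)[0]
y=kd[:,1];low=kd[y>y.min()+.6*(y.max()-y.min())]
# cover: full contour in scene, lower half in side at disc edge; height from both
for fr in(0.55,.45,.35):
    y=kd[:,1];low=kd[y>y.max()-fr*(y.max()-y.min())-0]
    print("cover",fit([(S,k),(D,low)],.032,.014))
E
python3 m2.py
python3 - <<'E'
import sys;sys.path.insert(0,'.')
import pickle,cv2,numpy as np
S,D=pickle.load(open("sd.pkl","rb"))
c=lambda d,x,y,w=35:cv2.resize(d["color"][y-w:y+w,x-w:x+w,::-1],(260,260),interpolation=cv2.INTER_CUBIC)
a=np.hstack([c(S,209,171),c(S,258,134),c(S,244,235)]);b=np.hstack([c(S,335,226),c(S,413,295),c(D,322,210)])
cv2.imwrite("pics/crop1.png",np.vstack([a,b]))
E
```

```text
cam in tool [ 0.0735 -0.0007 -0.1204]
tip in tool mm [ 14.8 -42.7  -2.6]
tip in tool mm [10.5 42.7  4.9]
va (array([ 0.5317, -0.1831,  0.043 ]), np.float64(0.0004))
vb (array([ 0.4101, -0.1696,  0.0438]), np.float64(0.0002))
vc (array([0.5419, 0.1634, 0.0391]), np.float64(0.0019))
y1 [[ 0.39  -0.416]]
y1 [[ 0.319 -0.344]]
y2 [[ 0.318 -0.346]]
y2 [[ 0.395 -0.406]]
pink [[ 0.317 -0.212]]
pink [[ 0.319 -0.209]]
cover (array([0.62639483, 0.29919792, 0.00882992]), np.float64(1.071187597665227))
cover (array([0.6263988 , 0.29919609, 0.00881055]), np.float64(1.0808810799715838))
cover (array([0.62636921, 0.29920214, 0.00878615]), np.float64(1.0881333558584991))
```

View pics/crop1.png

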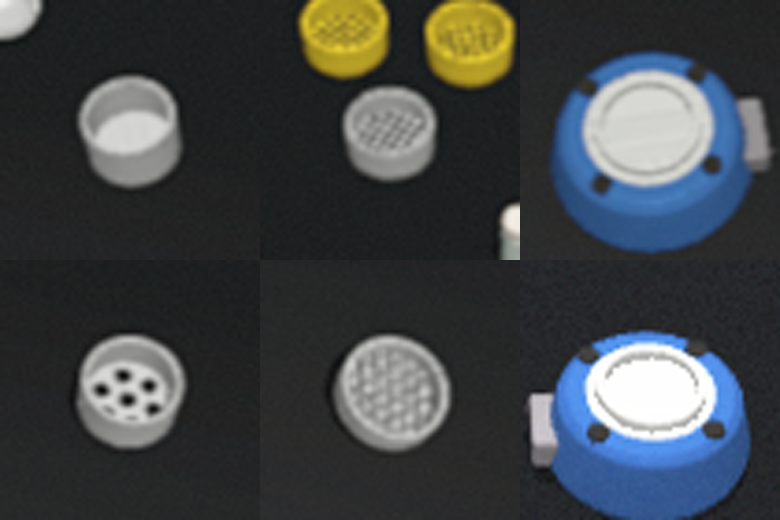

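Crops: top row, the plain-floored receiver, the grey wire-grid medium sieve (yellow ones beside it) and the seat. Bottom row, the coarse sieve with holes, the close-mesh fine sieve and the seat from the side. All choices are confirmed. I'll fly over the seat and measure it with the wrist camera.

Call:
{"op": "play_rows", "data": {"series": "0 0 0 -50.3 -33 0 85; 0 0 0 -50.3 -33 0 85; 0 0 0 -50.3 -33 0 85; 0 0 0 -50.3 -33 0 85; 0 0 0 -50.3 -33 0 85", "squeeze": 40}}

```text
clock: 0.92
eef_pos: [0.432, 0.2963, 0.2535]
tcp_rot: [180.0, 0.0, 153.3]
force: [1.3, 0.2, 0.6]
width: 0.085
finger_force: 0.0
```

Call:
{"op": "play_rows", "data": {"series": "0 0 0 -50.3 -33 0 85; 0 0 0 -50.3 -33 0 85; 0 0 0 -50.3 -33 0 85; 0 0 0 -50.3 -33 0 85; 0 0 0 -50.3 -33 0 85"}}

```text
clock: 1.55
eef_pos: [0.5827, 0.0358, 0.2534]
tcp_rot: [180.0, 0.0, 153.3]
force: [0.8, 0.6, -0.2]
width: 0.0852
finger_force: 0.0
```

Call:
{"op": "play_rows", "data": {"series": "0 0 0 -50.3 -33 0 85; 0 0 0 -50.3 -33 0 85; 0 0 0 0 0 0 85; 0 0 0 0 0 0 85"}}

```text
clock: 2.05
eef_pos: [0.6418, -0.0664, 0.2529]
tcp_rot: [180.0, -0.1, 153.3]
force: [-0.0, 0.5, 0.8]
width: 0.0848
finger_force: 0.0
```

```bash
python3 - <<'E'
from h import *;from rig import get_image;import pickle
W=get_image("wrist");pickle.dump(W,open("w1.pkl","wb"));cv2.imwrite("pics/w1.png",W["color"][:,:,::-1])
print(proj(W,[[.642,-.0664,.05],[.642,-.0664,.252-.02]]))
E
```

```text
[[282.59663024 189.29729   ]
 [283.40997112 268.00351888]]
```

View pics/w1.png

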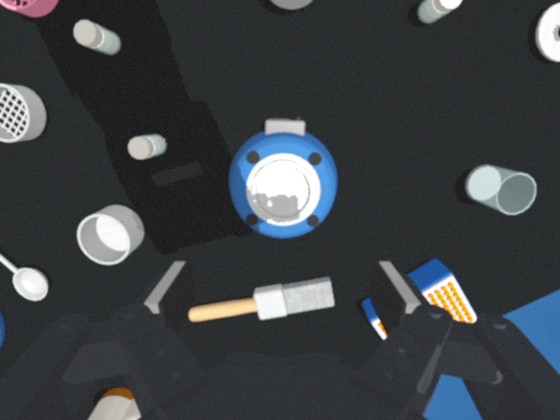

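The wrist view shows the shaker at (283,184), its ring and plate at (284,189), the receiver at (111,235) and the beaker at (502,188).

```bash
python3 - <<'E'
from h import *;import pickle
W=pickle.load(open("w1.pkl","rb"));S,D=pickle.load(open("sd.pkl","rb"))
def ff(d,k,z):
    q=on(d,k,z);s=least_squares(lambda p:(np.hypot(*(q-p[:2]).T)-p[2])*1e3,[*q.mean(0),.035],loss="soft_l1");return s.x.round(4),np.sqrt((s.fun**2).mean()).round(2)
K=[]
for n,d,s,w in(("W",W,(284,189),48),("S",S,(244,235),30),("D",D,(322,210),30)):
    k,t=blob(d,s,w,False,150 if n=="W" else None);K.append((d,k))
    x,y=s;hsv=cv2.cvtColor(d["color"],cv2.COLOR_RGB2HSV);m=((abs(hsv[...,0].astype(int)-108)<14)&(hsv[...,1]>120)&(hsv[...,2]>60)).astype(np.uint8)
    c=min(cv2.findContours(m,0,1)[0],key=lambda c:-cv2.pointPolygonTest(c,s,True));kb=cv2.convexHull(c)[:,0]
    print(n,t,"white z50",ff(d,k,.05),"z58",ff(d,k,.058),"blue z0",ff(d,kb,0.0),"top-half z50")
def res(p): return np.concatenate([(np.hypot(*(on(d,k,p[2])-p[:2]).T)-p[3])*1e3 for d,k in K])
s=least_squares(res,[.642,-.067,.055,.036],loss="soft_l1");print(s.x)
k=blob(W,(111,235),45,True)[0];print("receiver W bbox",k.min(0),k.max(0))
E
```

```text
W 150.0 white z50 (array([ 0.6431, -0.0667,  0.0409]), np.float64(0.19)) z58 (array([ 0.6415, -0.0659,  0.0399]), np.float64(0.18)) blue z0 (array([ 0.6462, -0.0683,  0.0693]), np.float64(0.57)) top-half z50
S 109.0 white z50 (array([ 0.6437, -0.0653,  0.0418]), np.float64(0.42)) z58 (array([ 0.6457, -0.0616,  0.0414]), np.float64(0.42)) blue z0 (array([ 0.6395, -0.0711,  0.0696]), np.float64(1.63)) top-half z50
D 130.0 white z50 (array([ 0.6432, -0.0652,  0.0413]), np.float64(0.69)) z58 (array([ 0.6383, -0.0712,  0.0408]), np.float64(0.68)) blue z0 (array([ 0.651 , -0.0526,  0.0753]), np.float64(4.52)) top-half z50
[ 0.64326777 -0.06610309  0.05010654  0.04113916]
receiver W bbox [ 76.125 204.625] [143.375 264.875]
```

Call:
{"op": "play_rows", "data": {"series": "0 0 0 -14.9 -52.6 25 85; 0 0 0 -14.9 -52.6 25 85; 0 0 0 -14.9 -52.6 25 85; 0 0 0 -14.9 -52.6 25 85; 0 0 0 0 0 0 85"}}

```text
clock: 2.72
eef_pos: [0.5994, -0.2829, 0.1515]
tcp_rot: [180.0, -0.2, 153.2]
force: [0.6, 0.8, 1.0]
width: 0.0849
finger_force: 0.0
```

```bash
cat > ww.py <<'E'
import sys;from h import *;from rig import get_image,get_state
# rim of the piece under the wrist camera: args seed world x y, rim z, thr
x,y,z=map(float,sys.argv[1:4]);thr=float(sys.argv[4]) if len(sys.argv)>4 else None
W=get_image("wrist");s=get_state();p=proj(W,[[x,y,z]])[0].round().astype(int)
k,t=blob(W,tuple(p),85,False,thr)
import time;im=W["color"][:,:,::-1].copy()
for q in k.astype(int)[::3]: cv2.circle(im,tuple(map(int,q)),0,(0,0,255),-1)
cv2.imwrite(f"pics/ww{sys.argv[5] if len(sys.argv)>5 else ''}.png",im)
print("seed",p,"thr",t,"bbox",k.min(0),k.max(0),"tcp",s["eef_pos"].round(4))
for fr in(.5,.7,):
    u=upper(k,fr);q=on(W,u,z)
    r=least_squares(lambda p:(np.hypot(*(q-p[:2]).T)-p[2])*1e3,[*q.mean(0),.032],loss="soft_l1");print("free",r.x.round(4),np.sqrt((r.fun**2).mean()).round(2),"R32",fit([(W,u)],.032,z,fixz=z)[0][:2].round(4))
E
python3 ww.py .6005 -.281 .048 100 r
```

```text
seed [286 218] thr 100.0 bbox [242.875 170.375] [325.875 257.625] tcp [ 0.6003 -0.2813  0.1527]
free [ 0.5944 -0.2791  0.0302] 0.78 R32 [ 0.5964 -0.2801]
free [ 0.5965 -0.2802  0.032 ] 1.1 R32 [ 0.5965 -0.2802]
```

View pics/wwr.png

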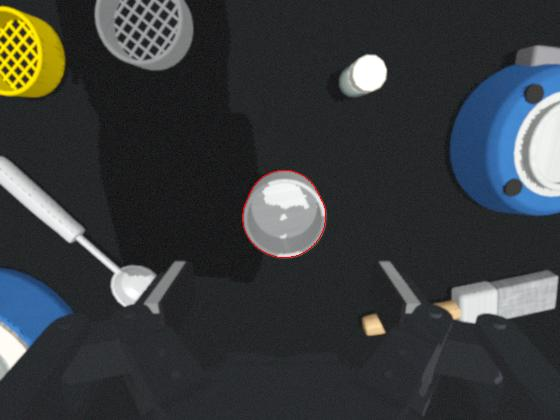

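The wrist view shows the receiver outlined at (284,214), between the open fingers. Here the far rim is the lower arc, so I'll fit that instead.

```bash
sed -i 's/u=upper(k,fr)/u=upper(k*[1,-1],fr)*[1,-1]/' ww.py; python3 ww.py .6005 -.281 .048 100 r
```

```text
seed [283 217] thr 100.0 bbox [240.625 169.875] [323.375 256.625] tcp [ 0.6009 -0.2803  0.1535]
free [ 0.6012 -0.2825  0.032 ] 0.19 R32 [ 0.6011 -0.2825]
free [ 0.6009 -0.2823  0.0322] 0.23 R32 [ 0.6011 -0.2824]
```

Call:
{"op": "play_rows", "data": {"series": "0 0 0 -0.8 -1.5 45 85; 0 0 0 0 0 45 85; 0 0 0 0 0 28.5 85; 0 0 0 0 0 0 85; 0 0 0 0 0 0 60"}}

```text
clock: 3.45
eef_pos: [0.602, -0.2822, 0.0366]
tcp_rot: [-180.0, 0.1, 153.4]
force: [-0.0, 0.1, -0.1]
width: 0.0692
finger_force: 0.0
```

Call:
{"op": "play_rows", "data": {"series": "0 0 0 0 0 0 60; 0 0 0 0 0 0 60; 0 0 0 0 0 0 60; 0 0 0 0 0 0 60"}}

```text
clock: 3.95
eef_pos: [0.602, -0.2827, 0.0372]
tcp_rot: [180.0, 0.2, 153.3]
force: [0.3, 3.6, 6.8]
width: 0.0637
finger_force: 44.7
```

Call:
{"op": "play_rows", "data": {"series": "0 0 0 0 0 -50 60; 0 0 0 0 0 -50 60; 0 0 0 15 53 0 60; 0 0 0 15 53 0 60; 0 0 0 15 53 0 60"}}

```text
clock: 4.58
eef_pos: [0.6324, -0.1191, 0.1364]
tcp_rot: [180.0, 0.1, 153.3]
force: [-0.1, 0.1, -1.0]
width: 0.0633
finger_force: 45.3
```

Call:
{"op": "play_rows", "data": {"series": "0 0 0 15.2 53.1 0 60; 0 0 0 0 0 0 60; 0 0 0 0 0 0 60; 0 0 0 0 0 0 60"}}

```text
clock: 5.08
eef_pos: [0.6423, -0.0675, 0.1353]
tcp_rot: [180.0, 0.0, 153.2]
force: [0.4, -0.2, -1.5]
width: 0.0637
finger_force: 45.3
```

```bash
python3 - <<'E'
from h import *;from rig import get_image,get_state
s=get_state();print(s["eef_pos"],s["force"],s["width"])
im=np.vstack
S=get_image("scene");D=get_image("side");W=get_image("wrist")
c=lambda d,x,y,w=60:cv2.resize(d["color"][y-w:y+w,x-w:x+w,::-1],(400,400),interpolation=cv2.INTER_CUBIC)
cv2.imwrite("pics/hold1.png",np.hstack([c(D,322,190),cv2.resize(W["color"][:,:,::-1],(400,400))]))
E
```

```text
[ 0.64234734 -0.06747561  0.13527083] [ 0.43996914 -0.15816543 -1.46987359] 0.06368213632976681
```

View pics/hold1.png

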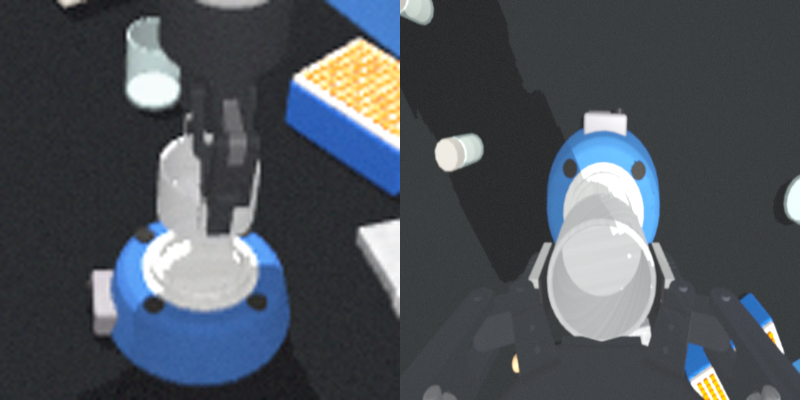

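The side crop and wrist view show the receiver held upright above the plate. Lowering it.

Call:
{"op": "play_rows", "data": {"series": "0 0 0 0 1 15 60; 0 0 0 0 0 15 60; 0 0 0 0 0 5 60; 0 0 0 0 0 4 60; 0 0 0 0 0 4 60"}}

```text
clock: 5.85
eef_pos: [0.643, -0.0655, 0.0917]
tcp_rot: [180.0, 0.0, 153.3]
force: [-0.4, 0.7, -1.1]
width: 0.0635
finger_force: 45.3
```

Call:
{"op": "play_rows", "data": {"series": "0 0 0 0 0 3 60; 0 0 0 0 0 2 60; 0 0 0 0 0 0 60"}}

```text
clock: 6.22
eef_pos: [0.6429, -0.0654, 0.0873]
tcp_rot: [180.0, 0.0, 153.3]
force: [-1.1, 0.5, 2.6]
width: 0.0638
finger_force: 45.6
```

Call:
{"op": "play_rows", "data": {"series": "0 0 0 0 0 1.5 60; 0 0 0 0 0 1.5 60; 0 0 0 0 0 0 60"}}

```text
clock: 6.6
eef_pos: [0.6429, -0.0655, 0.0871]
tcp_rot: [180.0, 0.1, 153.3]
force: [-11.8, 2.0, 29.8]
width: 0.0636
finger_force: 48.1
```

Call:
{"op": "play_rows", "data": {"series": "0 0 0 0 0 -2.5 60; 0 0 0 0 0 0 85; 0 0 0 0 0 0 85; 0 0 0 0 0 0 85; 0 0 0 0 0 0 85"}}

```text
clock: 7.22
eef_pos: [0.6428, -0.0655, 0.086]
tcp_rot: [180.0, -0.0, 153.3]
force: [-0.9, -0.5, -0.3]
width: 0.0847
finger_force: 0.0
```

Call:
{"op": "play_rows", "data": {"series": "0 0 0 0 0 -50 85; 0 0 0 0 0 -50 85; 0 0 0 0 0 -50 85; 0 0 0 0 0 0 85; 0 0 0 0 0 0 85"}}

```text
clock: 7.85
eef_pos: [0.6425, -0.0654, 0.2357]
tcp_rot: [-180.0, -0.0, 153.3]
force: [0.5, 0.5, -0.4]
width: 0.0848
finger_force: 0.0
```

```bash
python3 ww.py .643 -.066 .098 120 r2
```

```text
seed [282 206] thr 120.0 bbox [242.125 154.125] [321.125 239.375] tcp [ 0.6424 -0.0654  0.235 ]
free [ 0.6409 -0.065   0.0333] 0.56 R32 [ 0.6423 -0.0657]
free [ 0.639  -0.0641  0.0349] 1.11 R32 [ 0.642  -0.0656]
```

View pics/wwr2.png

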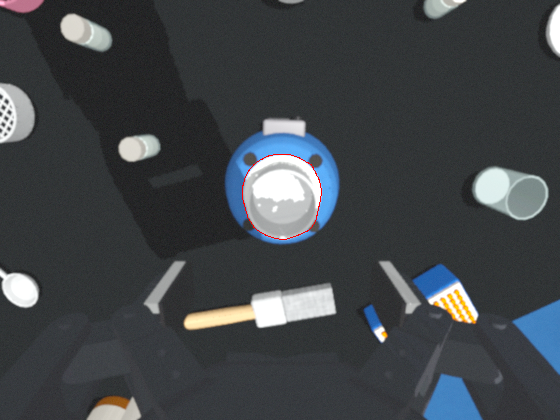

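The outline shows the receiver seated at (282,197) with its axis at (0.6425, -0.0655). Next is the fine sieve.

Call:
{"op": "play_rows", "data": {"series": "0 0 0 50.2 30.6 12 85; 0 0 0 50.2 30.6 12 85; 0 0 0 50.2 30.6 12 85; 0 0 0 50.2 30.6 12 85; 0 0 0 50.2 30.6 12 85"}}

```text
clock: 8.52
eef_pos: [0.4857, 0.1852, 0.1747]
tcp_rot: [-179.9, -0.1, 153.3]
force: [1.2, 0.4, -0.8]
width: 0.0848
finger_force: 0.0
```

Call:
{"op": "play_rows", "data": {"series": "0 0 0 50.2 30.6 12 85; 0 0 0 50.1 30.7 12 85; 0 0 0 0 0 0 85; 0 0 0 0 0 0 85; 0 0 0 0 0 0 85"}}

```text
clock: 9.15
eef_pos: [0.4259, 0.2829, 0.1521]
tcp_rot: [-180.0, -0.0, 153.2]
force: [0.7, -1.2, 0.4]
width: 0.085
finger_force: 0.0
```

```bash
python3 ww.py .4247 .284 .030 80 f
```

```text
seed [283 209] thr 80.0 bbox [243.375 164.875] [323.375 245.375] tcp [0.4259 0.2828 0.1522]
free [0.4244 0.284  0.033 ] 0.12 R32 [0.4256 0.2834]
free [0.4243 0.2841 0.0332] 0.14 R32 [0.4254 0.2835]
```

Call:
{"op": "play_rows", "data": {"series": "0 0 0 1.2 0.6 45 85; 0 0 0 0 0 45 85; 0 0 0 0 0 36 85; 0 0 0 0 0 0 85; 0 0 0 0 0 0 60"}}

```text
clock: 9.82
eef_pos: [0.4252, 0.2846, 0.0274]
tcp_rot: [179.9, 0.0, 153.3]
force: [1.2, 0.6, -0.8]
width: 0.0693
finger_force: 0.0
```

Call:
{"op": "play_rows", "data": {"series": "0 0 0 0 0 0 60; 0 0 0 0 0 0 60; 0 0 0 0 0 0 60; 0 0 0 0 0 0 60"}}

```text
clock: 10.32
eef_pos: [0.4252, 0.285, 0.028]
tcp_rot: [179.9, 0.1, 153.3]
force: [0.7, -3.0, 9.5]
width: 0.063
finger_force: 44.8
```

Call:
{"op": "play_rows", "data": {"series": "0 0 0 0 0 -60 60; 0 0 0 -50.2 -30.7 -11 60; 0 0 0 -50.2 -30.7 -11 60; 0 0 0 -50.2 -30.7 -11 60; 0 0 0 -50.2 -30.7 -11 60"}}

```text
clock: 10.95
eef_pos: [0.5496, 0.0832, 0.1319]
tcp_rot: [179.9, 0.1, 153.3]
force: [0.9, 0.8, -0.2]
width: 0.0627
finger_force: 45.3
```

Call:
{"op": "play_rows", "data": {"series": "0 0 0 -50.2 -30.7 -11 60; 0 0 0 -50.2 -30.7 -11 60; 0 0 0 -50.4 -31 -11 60; 0 0 0 0 0 0 60; 0 0 0 0 0 0 60"}}

```text
clock: 11.58
eef_pos: [0.6414, -0.0652, 0.1637]
tcp_rot: [180.0, -0.0, 153.3]
force: [-0.6, 0.3, -0.2]
width: 0.0631
finger_force: 45.3
```

```bash
python3 - <<'E'
from h import *;from rig import get_image,get_state
s=get_state();print(s["eef_pos"],s["force"],s["width"])
D=get_image("side");S=get_image("scene")
c=lambda d,x,y,w=50:cv2.resize(d["color"][y-w:y+w,x-w:x+w,::-1],(390,390),interpolation=cv2.INTER_CUBIC)
cv2.imwrite("pics/hold2.png",np.hstack([c(D,322,180),c(S,244,225)]))
E
```

```text
[ 0.641372   -0.06520694  0.16367838] [-0.6436592   0.25444955 -0.19745073] 0.06313116417905637
```

View pics/hold2.png

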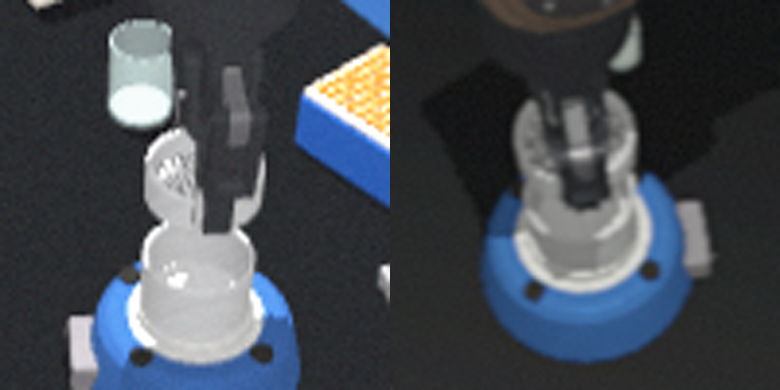

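The side crop shows the fine sieve level above the receiver, with the near fingertip ending at about (217,232). I'll check whether the tips hang below the shoulder.

```bash
python3 - <<'E'
from h import *;import pickle
S,D=pickle.load(open("sd.pkl","rb"))
t=np.array([.6414,-.0652,.1637]);y=np.array([.4493,.8934,0]);x=np.array([-.8934,.4493,0])
for r in(.032,.040,.045):
  for dz in(.009,.015,.022): print(r,dz,[((proj(D,[t-y*r+x*s-[0,0,dz]])[0]-[272,130])*3.9).round().tolist() for s in(-.011,.011)])
E
```

```text
0.032 0.009 [[234.0, 216.0], [193.0, 218.0]]
0.032 0.015 [[233.0, 224.0], [192.0, 227.0]]
0.032 0.022 [[232.0, 234.0], [191.0, 236.0]]
0.04 0.009 [[237.0, 226.0], [195.0, 229.0]]
0.04 0.015 [[236.0, 235.0], [194.0, 237.0]]
0.04 0.022 [[235.0, 244.0], [193.0, 247.0]]
0.045 0.009 [[239.0, 233.0], [197.0, 235.0]]
0.045 0.015 [[238.0, 241.0], [196.0, 244.0]]
0.045 0.022 [[236.0, 251.0], [195.0, 253.0]]
```

Call:
{"op": "play_rows", "data": {"series": "0 0 0 -1 0.2 15 60; 0 0 0 0 0 15 60; 0 0 0 0 0 5 60; 0 0 0 0 0 4 60; 0 0 0 0 0 4 60"}}

```text
clock: 12.3
eef_pos: [0.643, -0.0656, 0.1202]
tcp_rot: [180.0, 0.0, 153.3]
force: [0.1, -0.0, -1.2]
width: 0.0631
finger_force: 45.2
```

Call:
{"op": "play_rows", "data": {"series": "0 0 0 0 0 2 60; 0 0 0 0 0 2 60; 0 0 0 0 0 0 60"}}

```text
clock: 12.68
eef_pos: [0.6432, -0.0657, 0.1171]
tcp_rot: [180.0, 0.1, 153.3]
force: [-0.4, -0.2, 4.2]
width: 0.0628
finger_force: 45.8
```

Call:
{"op": "play_rows", "data": {"series": "0 0 0 0 0 1.2 60; 0 0 0 0 0 1.2 60; 0 0 0 0 0 0 60; 0 0 0 0 0 -2 60; 0 0 0 0 0 0 85"}}

```text
clock: 13.3
eef_pos: [0.643, -0.0656, 0.1161]
tcp_rot: [180.0, 0.0, 153.3]
force: [0.1, 0.2, 0.3]
width: 0.0785
finger_force: 0.0
```

Call:
{"op": "play_rows", "data": {"series": "0 0 0 0 0 0 85; 0 0 0 0 0 0 85; 0 0 0 0 0 0 85; 0 0 0 0 0 -50 85; 0 0 0 0 0 -50 85"}}

```text
clock: 13.92
eef_pos: [0.6427, -0.0656, 0.2166]
tcp_rot: [-180.0, -0.1, 153.3]
force: [1.2, -0.4, 0.2]
width: 0.0848
finger_force: 0.0
```

Call:
{"op": "play_rows", "data": {"series": "0 0 0 0 0 -30 85; 0 0 0 0 0 0 85; 0 0 0 0 0 0 85"}}

```text
clock: 14.3
eef_pos: [0.6425, -0.0656, 0.245]
tcp_rot: [-180.0, -0.1, 153.3]
force: [-0.4, -1.3, -1.0]
width: 0.0854
finger_force: 0.0
```

```bash
python3 ww.py .643 -.066 .119 120 f2; python3 - <<'E'
from h import *;from rig import get_image
S=get_image("scene");D=get_image("side")
v=[]
for d in(S,D):
    p=proj(d,[[.643,-.066,.115]])[0].round().astype(int);k,t=blob(d,tuple(p),32,False);v.append((d,upper(k,.22)));print(p,t,k.min(0),k.max(0))
print(fit(v,.032,.119))
E
```

```text
seed [283 210] thr 120.0 bbox [243.625 152.875] [320.375 244.875] tcp [ 0.6425 -0.0656  0.2446]
free [ 0.6421 -0.066   0.0325] 0.29 R32 [ 0.6426 -0.0663]
free [ 0.6407 -0.0653  0.0336] 1.28 R32 [ 0.6423 -0.0661]
[241 220] 85.0 [225.125 207.625] [260.875 249.875]
[324 189] 117.0 [304.125 177.875] [339.375 220.375]
(array([ 0.65163165, -0.04709737,  0.14920576]), np.float64(9.098406370728386))
```

Call:
{"op": "play_rows", "data": {"series": "0 0 0 14.4 -52.4 15 85; 0 0 0 14.4 -52.4 15 85; 0 0 0 14.4 -52.4 15 85; 0 0 0 14.4 -52.4 15 85; 0 0 0 14.4 -52.4 15 85"}}

```text
clock: 15.08
eef_pos: [0.4595, -0.2683, 0.1698]
tcp_rot: [180.0, -0.0, 153.3]
force: [0.3, -0.1, 1.7]
width: 0.085
finger_force: 0.0
```

Call:
{"op": "play_rows", "data": {"series": "0 0 0 14.4 -52.6 15 85; 0 0 0 0 0 0 85; 0 0 0 0 0 0 85; 0 0 0 0 0 0 85"}}

```text
clock: 15.58
eef_pos: [0.4251, -0.3072, 0.156]
tcp_rot: [180.0, 0.0, 153.4]
force: [1.1, -0.4, 0.3]
width: 0.085
finger_force: 0.0
```

```bash
python3 ww.py .424 -.3078 .036 90 m
```

```text
seed [281 210] thr 90.0 bbox [240.125 165.625] [320.375 247.375] tcp [ 0.4252 -0.3071  0.156 ]
free [ 0.4235 -0.3088  0.0329] 0.13 R32 [ 0.4245 -0.3093]
free [ 0.4234 -0.3087  0.033 ] 0.14 R32 [ 0.4243 -0.3092]
```

View pics/wwm.png

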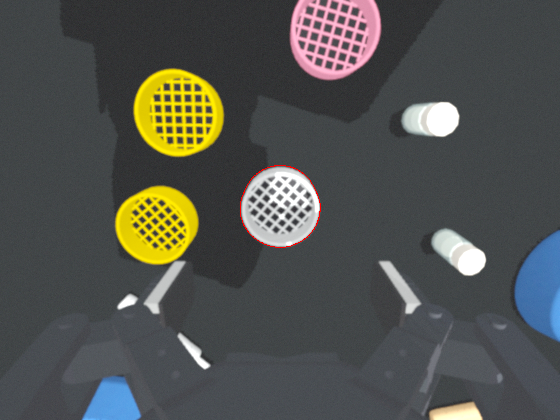

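The wrist view shows the grey medium sieve at (280,207), with the nearest yellow one at (157,224) about 32 mm from its edge. I'll narrow the fingers slightly before descending.

Call:
{"op": "play_rows", "data": {"series": "0 0 0 0.2 -2.2 45 80; 0 0 0 0 0 45 80; 0 0 0 0 0 36 80; 0 0 0 0 0 0 80; 0 0 0 0 0 0 60"}}

```text
clock: 16.25
eef_pos: [0.4239, -0.3097, 0.031]
tcp_rot: [-180.0, 0.1, 153.4]
force: [-2.3, -1.7, 15.8]
width: 0.0638
finger_force: 13.8
```

Call:
{"op": "play_rows", "data": {"series": "0 0 0 0 0 0 60; 0 0 0 0 0 0 60; 0 0 0 0 0 0 60; 0 0 0 0 0 0 60"}}

```text
clock: 16.75
eef_pos: [0.4239, -0.3101, 0.0314]
tcp_rot: [-180.0, 0.1, 153.3]
force: [-0.2, 2.1, 8.9]
width: 0.0634
finger_force: 44.8
```

Call:
{"op": "play_rows", "data": {"series": "0 0 0 0 0 -60 60; 0 0 0 -14.3 52.8 -17 60; 0 0 0 -14.3 52.8 -17 60; 0 0 0 -14.3 52.8 -17 60; 0 0 0 -14.3 52.8 -17 60"}}

```text
clock: 17.38
eef_pos: [0.5703, -0.1453, 0.1595]
tcp_rot: [180.0, 0.1, 153.3]
force: [-0.1, 0.5, -0.9]
width: 0.0627
finger_force: 45.1
```

Call:
{"op": "play_rows", "data": {"series": "0 0 0 -14.3 52.8 -17 60; 0 0 0 -14.3 52.8 -17 60; 0 0 0 0 0 0 60; 0 0 0 0 0 0 60; 0 0 0 0 0 0 60"}}

```text
clock: 18.0
eef_pos: [0.6414, -0.0662, 0.1918]
tcp_rot: [-180.0, -0.0, 153.2]
force: [-1.0, -0.5, -0.6]
width: 0.0631
finger_force: 45.1
```

Call:
{"op": "play_rows", "data": {"series": "0 0 0 -1 0.8 15 60; 0 0 0 0 0 15 60; 0 0 0 0 0 8 60; 0 0 0 0 0 5 60; 0 0 0 0 0 3 60"}}

```text
clock: 18.62
eef_pos: [0.6435, -0.065, 0.1456]
tcp_rot: [180.0, -0.0, 153.3]
force: [0.1, -0.7, -1.1]
width: 0.0626
finger_force: 45.1
```

Call:
{"op": "play_rows", "data": {"series": "0 0 0 0 0 2 60; 0 0 0 0 0 2 60; 0 0 0 0 0 1 60; 0 0 0 0 0 0 60"}}

```text
clock: 19.12
eef_pos: [0.6435, -0.065, 0.1415]
tcp_rot: [180.0, 0.0, 153.3]
force: [-1.4, 0.6, 4.0]
width: 0.0628
finger_force: 45.5
```

Call:
{"op": "play_rows", "data": {"series": "0 0 0 0 0 1.2 60; 0 0 0 0 0 1.2 60; 0 0 0 0 0 0 60; 0 0 0 0 0 -2 60; 0 0 0 0 0 0 85"}}

```text
clock: 19.75
eef_pos: [0.6435, -0.065, 0.1406]
tcp_rot: [180.0, 0.0, 153.3]
force: [0.5, -0.3, -0.6]
width: 0.079
finger_force: 0.0
```

Call:
{"op": "play_rows", "data": {"series": "0 0 0 0 0 0 85; 0 0 0 0 0 0 85; 0 0 0 0 0 0 85; 0 0 0 0 0 -50 85; 0 0 0 0 0 -50 85"}}

```text
clock: 20.38
eef_pos: [0.6433, -0.065, 0.2412]
tcp_rot: [-180.0, -0.1, 153.3]
force: [-0.0, 0.1, -0.7]
width: 0.0851
finger_force: 0.0
```

Call:
{"op": "play_rows", "data": {"series": "0 0 0 0 0 -10 85; 0 0 0 0 0 0 85; 0 0 0 0 0 0 85"}}

```text
clock: 20.75
eef_pos: [0.643, -0.0649, 0.2489]
tcp_rot: [-180.0, -0.1, 153.3]
force: [0.2, 0.3, -0.3]
width: 0.0851
finger_force: 0.0
```

```bash
python3 ww.py .643 -.066 .146 120 m2
```

```text
seed [282 219] thr 120.0 bbox [240.125 152.625] [324.375 256.375] tcp [ 0.643  -0.0649  0.2488]
free [ 0.6424 -0.0652  0.0323] 0.19 R32 [ 0.6428 -0.0654]
free [ 0.6414 -0.0648  0.0331] 1.17 R32 [ 0.6424 -0.0653]
```

Call:
{"op": "play_rows", "data": {"series": "0 0 0 55.2 2 20 85; 0 0 0 55.2 2 22 85; 0 0 0 55.2 2 22 85; 0 0 0 55.2 2.1 22 85; 0 0 0 0 0 0 85"}}

```text
clock: 21.42
eef_pos: [0.4458, 0.0427, 0.1627]
tcp_rot: [-179.9, -0.3, 153.4]
force: [-0.0, -0.5, -0.6]
width: 0.0848
finger_force: 0.0
```

Call:
{"op": "play_rows", "data": {"series": "0 0 0 0 0 0 85; 0 0 0 0 0 0 85"}}

```text
clock: 21.68
eef_pos: [0.4508, 0.041, 0.1645]
tcp_rot: [180.0, 0.0, 153.3]
force: [0.3, -0.4, 0.0]
width: 0.0852
finger_force: 0.0
```

```bash
python3 ww.py .4494 .0415 .042 90 c
```

```text
seed [282 209] thr 90.0 bbox [242.375 163.375] [321.875 245.125] tcp [0.4507 0.041  0.1645]
free [0.4491 0.0412 0.0329] 0.15 R32 [0.45   0.0406]
free [0.449  0.0412 0.033 ] 0.15 R32 [0.4499 0.0407]
```

Call:
{"op": "play_rows", "data": {"series": "0 0 0 1.2 -0.5 45 85; 0 0 0 0 0 45 85; 0 0 0 0 0 39 85; 0 0 0 0 0 0 85; 0 0 0 0 0 0 60"}}

```text
clock: 22.35
eef_pos: [0.4491, 0.0413, 0.0364]
tcp_rot: [180.0, 0.0, 153.3]
force: [-0.7, -0.1, 0.2]
width: 0.0693
finger_force: 0.0
```

Call:
{"op": "play_rows", "data": {"series": "0 0 0 0 0 0 60; 0 0 0 0 0 0 60; 0 0 0 0 0 0 60; 0 0 0 0 0 0 60"}}

```text
clock: 22.85
eef_pos: [0.4493, 0.0414, 0.037]
tcp_rot: [179.9, 0.2, 153.3]
force: [-1.1, -0.7, 10.2]
width: 0.0632
finger_force: 45.0
```

Call:
{"op": "play_rows", "data": {"series": "0 0 0 0 0 -60 60; 0 0 0 0 0 -60 60; 0 0 0 -55.2 -2.1 -17 60; 0 0 0 -55.2 -2.1 -17 60; 0 0 0 -55.2 -2.1 -17 60"}}

```text
clock: 23.48
eef_pos: [0.5949, -0.0393, 0.2088]
tcp_rot: [180.0, 0.1, 153.3]
force: [-0.4, 1.0, -1.1]
width: 0.0632
finger_force: 45.2
```

Call:
{"op": "play_rows", "data": {"series": "0 0 0 -55.2 -2.1 -17 60; 0 0 0 0 0 0 60; 0 0 0 0 0 0 60; 0 0 0 0 0 0 60; 0 0 0 0 0 0 60"}}

```text
clock: 24.1
eef_pos: [0.6415, -0.0646, 0.2237]
tcp_rot: [180.0, -0.0, 153.3]
force: [-0.0, 0.2, -0.5]
width: 0.0631
finger_force: 45.1
```

Call:
{"op": "play_rows", "data": {"series": "0 0 0 -1 0 15 60; 0 0 0 0 0 15 60; 0 0 0 0 0 8 60; 0 0 0 0 0 5 60; 0 0 0 0 0 3 60"}}

```text
clock: 24.72
eef_pos: [0.6429, -0.0656, 0.1772]
tcp_rot: [180.0, -0.0, 153.3]
force: [-0.0, -0.3, -1.0]
width: 0.063
finger_force: 45.1
```

Call:
{"op": "play_rows", "data": {"series": "0 0 0 0 0 2 60; 0 0 0 0 0 1.5 60; 0 0 0 0 0 1 60; 0 0 0 0 0 0 60"}}

```text
clock: 25.22
eef_pos: [0.6432, -0.0657, 0.1741]
tcp_rot: [180.0, 0.1, 153.3]
force: [-1.5, -0.0, 6.0]
width: 0.0632
finger_force: 45.8
```

Call:
{"op": "play_rows", "data": {"series": "0 0 0 0 0 1.2 60; 0 0 0 0 0 1 60; 0 0 0 0 0 0 60; 0 0 0 0 0 -2 60; 0 0 0 0 0 0 85"}}

```text
clock: 25.85
eef_pos: [0.643, -0.0656, 0.1731]
tcp_rot: [180.0, 0.0, 153.3]
force: [0.3, 0.3, -0.1]
width: 0.0789
finger_force: 0.0
```

Call:
{"op": "play_rows", "data": {"series": "0 0 0 0 0 0 85; 0 0 0 0 0 0 85; 0 0 0 0 0 0 85; 0 0 0 0 0 -50 85; 0 0 0 0 0 -50 85"}}

```text
clock: 26.48
eef_pos: [0.6428, -0.0656, 0.2736]
tcp_rot: [-180.0, -0.1, 153.3]
force: [0.2, 0.0, -0.1]
width: 0.0852
finger_force: 0.0
```

Call:
{"op": "play_rows", "data": {"series": "0 0 0 0 0 0 85; 0 0 0 0 0 0 85; 0 0 0 0 0 0 85"}}

```text
clock: 26.85
eef_pos: [0.6425, -0.0656, 0.2713]
tcp_rot: [-180.0, -0.1, 153.3]
force: [-1.1, 0.0, 0.1]
width: 0.085
finger_force: 0.0
```

```bash
python3 ww.py .643 -.066 .179 120 c2
```

```text
seed [283 223] thr 120.0 bbox [238.875 150.625] [325.875 262.875] tcp [ 0.6426 -0.0656  0.2714]
free [ 0.6427 -0.0662  0.0322] 0.23 R32 [ 0.6429 -0.0663]
free [ 0.6416 -0.0656  0.033 ] 1.25 R32 [ 0.6425 -0.0661]
```

Call:
{"op": "play_rows", "data": {"series": "0 0 0 25.4 45.5 17 85; 0 0 0 25.4 45.5 17 85; 0 0 0 25.4 45.5 17 85; 0 0 0 25.4 45.5 17 85; 0 0 0 25.4 45.5 17 85"}}

```text
clock: 27.52
eef_pos: [0.6312, 0.1963, 0.1864]
tcp_rot: [-180.0, -0.1, 153.3]
force: [0.3, -0.3, 0.6]
width: 0.0849
finger_force: 0.0
```

Call:
{"op": "play_rows", "data": {"series": "0 0 0 25.4 45.5 17 85; 0 0 0 25.4 45.5 17 85; 0 0 0 0 0 0 85; 0 0 0 0 0 0 85; 0 0 0 0 0 0 85"}}

```text
clock: 28.15
eef_pos: [0.6275, 0.2976, 0.1541]
tcp_rot: [180.0, 0.0, 153.2]
force: [-0.7, 0.0, -0.0]
width: 0.0851
finger_force: 0.0
```

```bash
python3 ww.py .6268 .2992 .014 100 k; python3 - <<'E'
from h import *;from rig import get_image
W=get_image("wrist");x,y=proj(W,[[.6268,.2992,.038]])[0].round().astype(int);w=24
c=W["color"][y-w:y+w,x-w:x+w].max(2);m=(cv2.resize(c,None,fx=4,fy=4)<70).astype(np.uint8)
k=[c for c in cv2.findContours(m,0,1)[0] if cv2.contourArea(c)>400]
for c in k:
    c=(c[:,0]+.5)/4-.5+[x-w,y-w];print((x,y),c.min(0),c.max(0));u=upper(c*[1,-1],.5)*[1,-1]
    print(fit([(W,u)],.009,.038,fixz=.038))
E
```

```text
seed [284 203] thr 100.0 bbox [246.125 166.375] [320.375 238.625] tcp [0.6275 0.2976 0.1542]
free [0.627  0.2983 0.0327] 0.21 R32 [0.6277 0.2979]
free [0.6269 0.2984 0.0327] 0.2 R32 [0.6276 0.298 ]
(np.int64(284), np.int64(211)) [274.125 209.125] [290.875 219.125]
(array([0.62432662, 0.29935915, 0.038     ]), np.float64(0.32943872961419085))
(np.int64(284), np.int64(211)) [274.875 197.125] [289.875 204.875]
(array([0.6267802 , 0.29860089, 0.038     ]), np.float64(0.5090235176850787))
```

View pics/wwk.png

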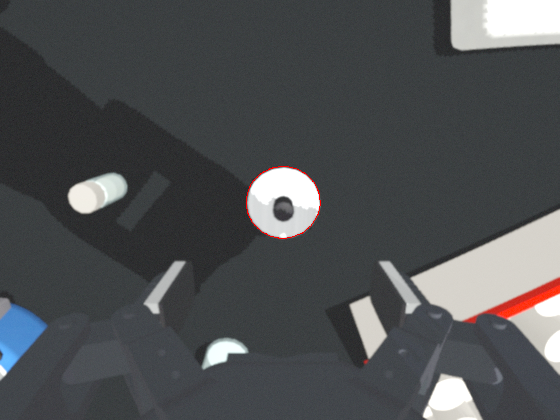

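The wrist view shows the cover at (283,202), its knob at (284,209), and the tray corner well clear at (335,305).

Call:
{"op": "play_rows", "data": {"series": "0 0 0 0.7 0.5 45 60; 0 0 0 0 0 45 50; 0 0 0 0 0 24 40; 0 0 0 0 0 0 40; 0 0 0 0 0 0 5"}}

```text
clock: 28.88
eef_pos: [0.6275, 0.2994, 0.0413]
tcp_rot: [179.9, 0.1, 153.3]
force: [0.3, -0.1, 0.6]
width: 0.0229
finger_force: 0.0
```

Call:
{"op": "play_rows", "data": {"series": "0 0 0 0 0 0 5; 0 0 0 0 0 0 5; 0 0 0 0 0 0 5; 0 0 0 0 0 0 5; 0 0 0 0 0 0 5"}}

```text
clock: 29.5
eef_pos: [0.6275, 0.2997, 0.0416]
tcp_rot: [179.9, 0.1, 153.3]
force: [-0.2, -1.2, 7.5]
width: 0.0165
finger_force: 39.7
```

Call:
{"op": "play_rows", "data": {"series": "0 0 0 0 0 -60 5; 0 0 0 0 0 -60 5; 0 0 0 -25.4 -45.7 -14 5; 0 0 0 -25.4 -45.7 -14 5; 0 0 0 -25.4 -45.7 -14 5"}}

```text
clock: 30.12
eef_pos: [0.6329, 0.1414, 0.2029]
tcp_rot: [180.0, 0.0, 153.3]
force: [0.6, -0.1, -1.1]
width: 0.0161
finger_force: 39.4
```

Call:
{"op": "play_rows", "data": {"series": "0 0 0 -25.4 -45.7 -14 5; 0 0 0 -25.4 -45.7 -14 5; 0 0 0 -25.4 -45.7 -14 5; 0 0 0 -25.4 -45.7 -14 5; 0 0 0 0 0 0 5"}}

```text
clock: 30.75
eef_pos: [0.642, -0.0695, 0.2593]
tcp_rot: [180.0, 0.1, 153.1]
force: [1.0, 0.4, -1.0]
width: 0.0159
finger_force: 39.5
```

Call:
{"op": "play_rows", "data": {"series": "0 0 0 0 0 0 5; 0 0 0 0 0 0 5; 0 0 0 0 0 0 5"}}

```text
clock: 31.12
eef_pos: [0.6418, -0.065, 0.2576]
tcp_rot: [180.0, -0.0, 153.4]
force: [0.6, 0.0, -1.4]
width: 0.0163
finger_force: 39.5
```

```bash
python3 - <<'E'
from h import *;from rig import get_image
D=get_image("side");S=get_image("scene")
c=lambda d,x,y,w=50:cv2.resize(d["color"][y-w:y+w,x-w:x+w,::-1],(390,390),interpolation=cv2.INTER_CUBIC)
cv2.imwrite("pics/hold5.png",np.hstack([c(D,322,165),c(S,244,220)]))
E
```

```text
(no output)
```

View pics/hold5.png

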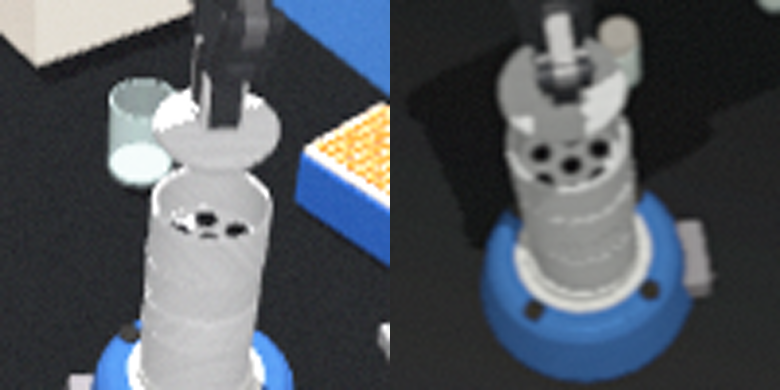

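Both crops show the cover level above a straight stack, with the coarse sieve's holes on top. Lowering.

Call:
{"op": "play_rows", "data": {"series": "0 0 0 -1 -0.3 15 5; 0 0 0 0 0 15 5; 0 0 0 0 0 7 5; 0 0 0 0 0 3 5; 0 0 0 0 0 2 5"}}

```text
clock: 31.85
eef_pos: [0.6427, -0.0669, 0.2158]
tcp_rot: [180.0, 0.0, 153.3]
force: [0.6, -0.9, -0.8]
width: 0.0162
finger_force: 39.5
```

Call:
{"op": "play_rows", "data": {"series": "0 0 0 0 0 1.5 5; 0 0 0 0 0 1.5 5; 0 0 0 0 0 1.5 5; 0 0 0 0 0 0 5"}}

```text
clock: 32.35
eef_pos: [0.6428, -0.0669, 0.2116]
tcp_rot: [180.0, 0.0, 153.3]
force: [0.4, -0.2, 1.5]
width: 0.0162
finger_force: 39.6
```

Contact is at the expected height. I'll press lightly, back off, open, rise and look.

Call:
{"op": "play_rows", "data": {"series": "0 0 0 0 0 1.2 5; 0 0 0 0 0 1 5; 0 0 0 0 0 0 5; 0 0 0 0 0 0 5"}}

```text
clock: 32.85
eef_pos: [0.6433, -0.067, 0.2114]
tcp_rot: [179.9, 0.2, 153.3]
force: [-2.7, -0.6, 15.2]
width: 0.0162
finger_force: 41.0
```

Call:
{"op": "play_rows", "data": {"series": "0 0 0 0 0 -2 5; 0 0 0 0 0 0 60; 0 0 0 0 0 0 60; 0 0 0 0 0 0 60; 0 0 0 0 0 0 60"}}

```text
clock: 33.48
eef_pos: [0.6426, -0.0668, 0.2109]
tcp_rot: [-180.0, -0.0, 153.3]
force: [-0.5, 0.6, -1.1]
width: 0.0599
finger_force: 0.0
```

Call:
{"op": "play_rows", "data": {"series": "0 0 0 0 0 -50 60; 0 0 0 0 0 -50 60; 0 0 0 60 0 0 60; 0 0 0 60 0 0 60; 0 0 0 0 0 0 60"}}

```text
clock: 34.1
eef_pos: [0.5325, -0.0115, 0.3118]
tcp_rot: [180.0, -0.0, 153.4]
force: [1.1, 0.2, 0.1]
width: 0.0597
finger_force: 0.0
```

Call:
{"op": "play_rows", "data": {"series": "0 0 0 0 0 0 60; 0 0 0 0 0 0 60; 0 0 0 0 0 0 60"}}

```text
clock: 34.48
eef_pos: [0.536, -0.0134, 0.3106]
tcp_rot: [-180.0, -0.0, 153.3]
force: [0.3, 0.2, -0.0]
width: 0.0599
finger_force: 0.0
```

```bash
python3 - <<'E'
from h import *;from rig import get_image,get_state
D=get_image("side");S=get_image("scene");print(get_state()["eef_pos"])
c=lambda d,x,y,w=60:cv2.resize(d["color"][y-w:y+w,x-w:x+w,::-1],(390,390),interpolation=cv2.INTER_CUBIC)
cv2.imwrite("pics/end.png",np.hstack([c(D,322,175),c(S,250,215)]))
k=blob(D,tuple(proj(D,[[.643,-.066,.175]])[0].round().astype(int)),40,False)[0]
for p in([.643,-.066,.184],[.643,-.066,.208]): print(proj(D,[p]),((proj(D,[p])[0]-[262,115])*3.25).round(), ((proj(S,[p])[0]-[190,155])*3.25).round())
E
```

```text
[ 0.53578298 -0.01321106  0.31070658]
[[326.31726018 164.50200915]] [209. 161.] [159. 157.]
[[327.23410145 155.20593951]] [212. 131.] [156. 137.]
```

View pics/end.png

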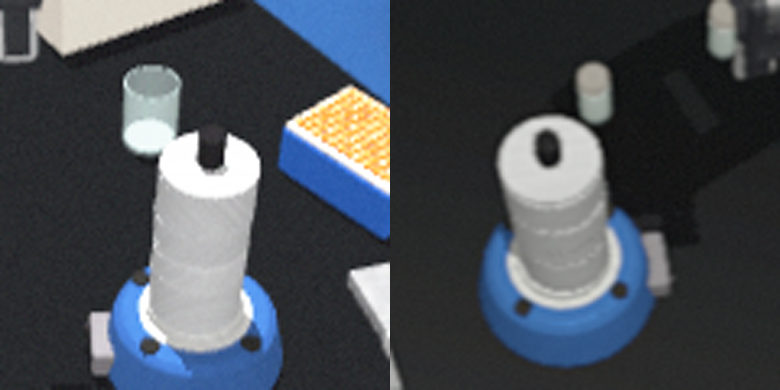

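The final crops show a straight, closed stack. The cover disc is at (210,163) against (209,161) predicted, and the knob top is at (212,131), as predicted. The gripper is clear, so I'm handing in.

```bash
python3 -c "
from rig import sign_off;print(sign_off())"
```

```text
the job is handed in; nothing more can be done
None
```

The sieve stack is built on the shaker in the right order, with all five pieces pushed home and let go and the gripper clear; I handed the job in at about 35 s on the robot's clock, and no verdict came back.

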